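Shut the sample drawer and hold the light flap at its balance point

TASK

Push the loaded sample drawer of the exposure box fully home. Then pinch the handle bar of the hinged flap on top between the fingers and swing the flap up to its balance point, upright over its hinge so that neither window is shaded, without letting it go over to the other side. Finish while still holding the bar pinched there with the flap still and the drawer home, and leave the tape roll, brass coupling and vial where they stand.

Things in the scene. Friction and masses are not known exactly. Their poses are not given: they have to be found in the camera images.
- unit: Exposure box, fixed to the worktop: grey housing 120 x 130 x 60 mm (x, y, z) on a foot plate 140 x 110 x 4 mm, two windows in its top. Origin at the centre of its underside, z up. Its drawer opens towards its -y, the flap's hinge runs along its x; at yaw 0 its axes are the world's. Two pairs of rubber-tipped rest posts (9 mm thick, up to z = 104 mm) stand on its top at y = +-32 mm, x = +-41 mm.
- drawer (a joint): Drawer of the exposure box, a slide in m: 0 = fully home, grows as it comes out towards the box's -y, up to 0.055. Runs stiffly: about 1.5 N to move, stays where left. A sample block is fixed in it. Its front plate is 120 mm wide and 6 to 54 mm above the worktop.
- drawer_bar (a point): Middle of the drawer's round handle bar: 60 mm long along the box's x, 10 mm thick, 36 mm above the worktop, its centre 19 mm out from the drawer's front plate. Moves with the drawer; with the drawer home it lies at (0, -90, 36) mm in the box's frame.
- unit_hinge (a point): Middle of the flap's hinge axis, 76 mm above the worktop over the middle of the box; the axis runs along the box's x. The hinge cheeks at x = +-52 mm reach 85 mm up.
- flap (a joint): Hinge angle of the flap in rad: 0 = upright, which is its balance point; positive leans towards the box's +y (away from the drawer), negative towards -y; stops at +-0.72. The hinge is almost free of friction, so a flap that is let go falls to one stop. It starts resting at the + side. The flap weighs about 0.14 kg and is a plain aluminium panel 90 mm wide (along x), 4 mm thick, from the hinge to 64 mm from it.
- flap_bar (a point): Middle of the flap's handle bar, to be pinched across: round steel bar 10 mm thick along the box's x, 105 mm from the hinge axis, between two 10 mm side wires 76 mm apart (centre to centre); 36 mm are open between the bar and the panel's edge. The bar can turn between the fingers as the flap swings. With the flap upright it is 181 mm above the worktop; when resting, about 155 mm.
- tape: Bystander: roll of tape lying flat, 68 x 68 x 19 mm, origin under its centre.
- coupling: Bystander: small brass coupling standing upright, 22 x 22 x 25 mm, origin under its centre.
- clear_vial: Bystander: empty clear vial with a cap, standing, 25 x 25 x 50 mm, origin under its centre.

How it is judged:
By the outcome, as a careful person would: the job done as asked, in the order asked, and still so for the second after the job is handed in, while the arm keeps its last pose, push and grip.
It also fails if it takes over 46 s, if anything falls off the work surface, if the arm or the gripper's body presses on something with over 40 N, if the wrist force passes 120 N, or if a joint passes its speed limit or range.

ROBOT

A 6-joint arm with a two-finger parallel gripper is mounted at the origin on a cart in front of the work surface, level with it; the furniture and walls round the work are solid. World frame = base frame: x ahead of the robot, y to its left, z up, the work surface at z = 0. Lengths are in m, angles in rad, forces in N, time in s.
With the tool pointing down it reaches from about 0.325 to 0.775 m from the base axis. Payload 5.5 kg.
Tool frame: the origin (TCP) lies between the finger pads; the fingertips stand 8 mm ahead of it and the grasp point (between the pads) lies 11 mm behind it (tcp_to_tips is the distance from the TCP to the fingertips, in m); z points along the fingers, y is the direction in which the jaws open and shut (so a half turn about z gives the same grasp; the last joint's range is limited). The gripper opens to 88 mm and grips with 3 to 60 N. Pads are 20 mm wide; open, the fingers measure 115 mm over their backs; the gripper's body (75 mm by 178 mm) begins 61 mm behind the grasp point.
Start: joints at [-1.326, 0.091, 1.231, -0, 1.82, -0.057], TCP at [0.178, -0.573, 0.231] pointing down, gripper open.
Joint ranges: [-2.87, 2.87], [-0.86, 2.18], [0.17, 2.46], [-1.51, 4.65], [0.06, 2.69], [-2.65, 2.65]. Speed limits (rad/s): [2.57, 2.57, 3.01, 3.14, 3.14, 3.14].

INTERFACE

Orientations are given as a unit quaternion [w, x, y, z].
In Python, from bench import * gives the robot as it stands. Calls block until the motion is done:
- move_to(position, orientation): joint-space move of the TCP to a pose.
- move_l(position, speed=0.15, orientation=None): straight line of the TCP; orientation=None keeps the orientation; speed is the mean speed in m/s.
- movej(angles): joint-space move.
- gripper_open() and close(): open the fingers fully, or close them until they stop; the grip force is fixed at half the most.
- hold(seconds).
- inverse_kinematics(position, orientation): joint angles nearest the present ones, or None.
- state(): the state.
- get_image(name): name is "scene" or "top"; returns a dict with "frame" (384x512x3 uint8, blue, green, red), "depth" (384x512 float32, m along the optical axis (not along the pixel's ray), 0 where there is no reading), "camera_matrix" (3x3 intrinsics, pixels), "k1" (the pictures are not rectified: a ray, as slopes to the right and down, at radius r is drawn at 1 + k1 r^2 times it, then the intrinsics apply), "view" (4x4, takes a point from world to camera coordinates). Camera axes: x right, y up, looking along -z (the intrinsics and any distortion apply to the point x, -y, -z); pixel columns grow to the right and rows downward; lengths in m; the calibration is good to about 2 mm. A picture is of the moment at which its call begins.
A pose or a line that the arm cannot do raises IKError and nothing moves.
- job_done(): hands the job in, once; it reports no verdict.
The state is a dict: "time": time; "joint_pos": joint angles; "dq": joint speeds; "joint_torque": joint torques, N m; "ee_pos": TCP position; "ee_rot": TCP orientation; "ft_force": force on the tool from outside, world axes, zero at the start; "moment": the same for the moment, N m; "finger_gap": finger opening in m.
Only numpy, scipy, OpenCV 4.12 (cv2) and the standard library are available. Lean on these libraries where they do the work, as an engineer would, in place of code of your own. Each camera call takes 0.05 s, during which the arm holds its last target.

## Working session

There is one attempt and no reset: what is moved stays moved. The work goes in short steps, each a Python script; the robot and the scene stay as the last script left them, time stands still between calls to the robot, and variables do not carry over. Pictures are saved under pics/ and viewed, and the job is handed in when it is done.

```bash
ls; mkdir -p pics; python3 - <<'E'
from bench import *
import cv2,numpy as np
print(state())
for n in("scene","top"):
    d=get_image(n); cv2.imwrite(f"pics/{n}0.png",d["frame"]); np.savez(f"{n}0.npz",**{k:np.array(v) for k,v in d.items()})
    print(n,d["camera_matrix"],d["k1"],d["view"])
E
```

```text
pics
{'time': 0.0, 'joint_pos': array([-1.32570209e+00,  9.18417455e-02,  1.23186315e+00, -6.19030008e-07,
        1.81978217e+00, -5.66824099e-02]), 'dq': array([ 0.00056384, -0.00143717, -0.00134497, -0.00109618,  0.00076832,
        0.00052932]), 'joint_torque': array([ 1.25412840e-03, -4.46456051e+01, -4.06446791e+01,  6.98922272e-02,
        2.94623512e-02, -1.69779119e-04]), 'ee_pos': array([ 0.17827217, -0.57261863,  0.22952994]), 'ee_rot': array([-9.42979271e-04,  9.88637506e-01,  1.50316279e-01, -8.93993320e-05]), 'ft_force': array([-0.87543004, -0.45099968, -0.2019427 ]), 'moment': array([ 0.03190024, -0.08746613, -0.01721669]), 'finger_gap': 0.08778900940321029}
scene [[404.15127129   0.         262.8662808 ]
 [  0.         404.15127129 190.12199393]
 [  0.           0.           1.        ]] -0.022402176719927485 [[-0.60395919 -0.79683405  0.01699395  0.34307302]
 [ 0.34084514 -0.23895175  0.9092451  -0.2406625 ]
 [-0.72045672  0.55493924  0.41591412 -0.63402009]
 [ 0.          0.          0.          1.        ]]
top [[500.05832484   0.         249.50368071]
 [  0.         500.05832484 187.74332141]
 [  0.           0.           1.        ]] 0.011874722499118046 [[-0.02534057 -0.99964274  0.00849976  0.09890441]
 [ 0.98513475 -0.02352592  0.1701648  -0.43598332]
 [-0.16990405  0.01268549  0.98537896 -1.03060255]
 [ 0.          0.          0.          1.        ]]
```

View pics/scene0.png

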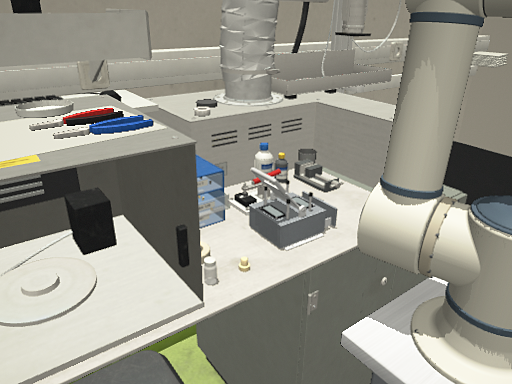

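View pics/top0.png

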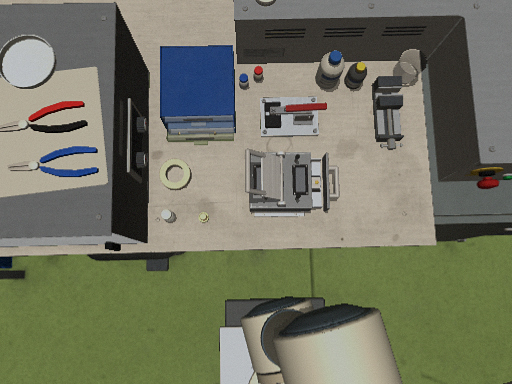

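The top view (right = −y, up = +x) shows the box at about (285,182) px. Its drawer is open to the right with the bar at about (334,182), and the flap leans left with its bar at about (253,175). The tape is at (175,174), the vial at (167,216) and the coupling at (204,217).

```bash
cat > h.py <<'E'
import numpy as np,cv2
def load(n):
    z=np.load(n+".npz"); return {k:z[k] for k in z.files}
def ray(d,uv):
    K=d["camera_matrix"];k1=float(d["k1"]);V=d["view"]
    p=np.array([(uv[0]-K[0,2])/K[0,0],(uv[1]-K[1,2])/K[1,1]]);q=p.copy()
    for _ in range(20): q=p/(1+k1*(q@q))
    dc=np.array([q[0],-q[1],-1.]);R=V[:3,:3]
    return -R.T@V[:3,3],R.T@dc
def onz(d,uv,z):
    o,r=ray(d,uv);return o+r*(z-o[2])/r[2]
def cloud(d):
    D=d["depth"];K=d["camera_matrix"];k1=float(d["k1"]);V=d["view"]
    v,u=np.mgrid[:D.shape[0],:D.shape[1]]
    px=(u-K[0,2])/K[0,0];py=(v-K[1,2])/K[1,1];qx,qy=px.copy(),py.copy()
    for _ in range(10):
        s=1+k1*(qx**2+qy**2);qx,qy=px/s,py/s
    P=np.stack([qx*D,-qy*D,-D],-1)
    return (P-V[:3,3])@V[:3,:3]
def proj(d,P):
    V=d["view"];K=d["camera_matrix"];c=V[:3,:3]@P+V[:3,3];x,y=c[0]/-c[2],-c[1]/-c[2];s=1+float(d["k1"])*(x*x+y*y)
    return np.array([K[0,0]*x*s+K[0,2],K[1,1]*y*s+K[1,2]])
E
python3 - <<'E'
from h import *
t=load("top0");s=load("scene0")
cv2.imwrite("pics/topz.png",cv2.resize(t["frame"][130:235,145:355],None,fx=3.8,fy=3.8,interpolation=cv2.INTER_CUBIC))
cv2.imwrite("pics/scz.png",cv2.resize(s["frame"][155:255,230:350],None,fx=5.8,fy=5.8,interpolation=cv2.INTER_CUBIC))
P=cloud(t)
print((t["depth"]>0).mean())
for uv in [(175,162),(167,216),(204,217),(253,175),(334,182),(280,210),(300,160),(325,182),(400,220)]: print(uv,P[uv[1],uv[0]].round(3))
E
```

```text
0.9958750406901041
(175, 162) [0.502 0.249 0.02 ]
(167, 216) [0.38  0.262 0.052]
(204, 217) [0.379 0.187 0.026]
(253, 175) [0.461 0.08  0.059]
(334, 182) [ 0.446 -0.093  0.037]
(280, 210) [0.391 0.024 0.022]
(300, 160) [ 0.491 -0.02   0.059]
(325, 182) [ 0.446 -0.073  0.042]
(400, 220) [ 0.365 -0.24  -0.002]
```

View pics/topz.png

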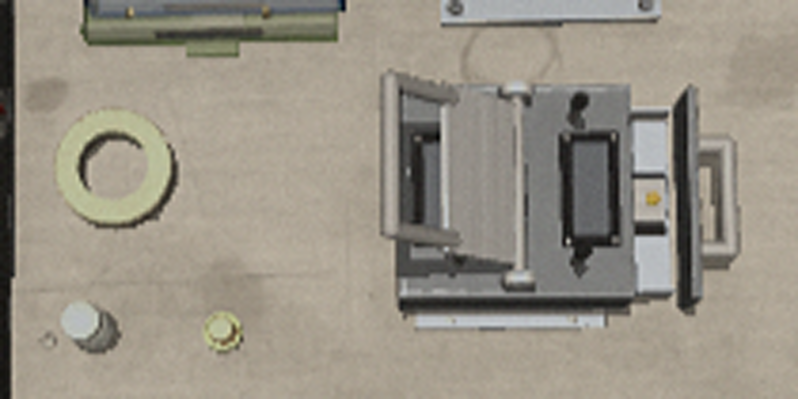

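View pics/scz.png

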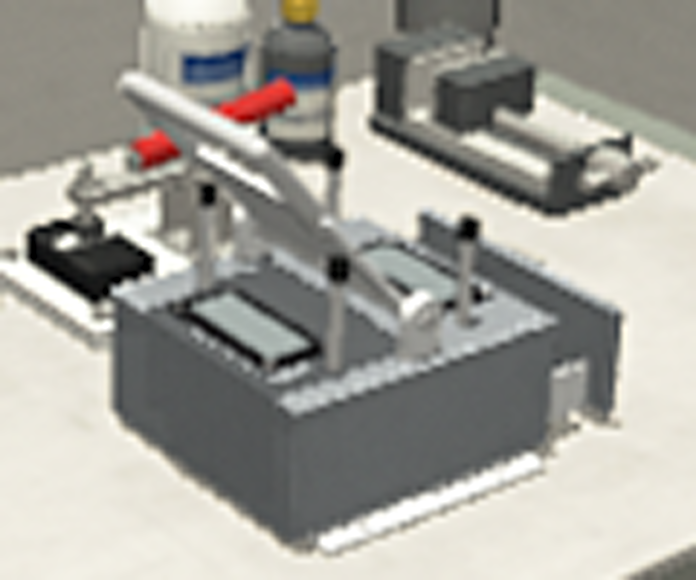

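The box, flap bar, hinge rod (crop x≈517) and drawer bar (crop x≈720) are all clear. Next I fit the positions.

```bash
python3 - <<'E'
from h import *
t=load("top0");P=cloud(t)
reg=np.zeros(P.shape[:2],bool);reg[135:230,235:350]=1
def rect(lo,hi,cond=None,name=""):
    m=reg&(P[...,2]>lo)&(P[...,2]<hi)
    if cond is not None:m&=cond
    q=P[m];r=cv2.minAreaRect((q[:,:2]*1000).astype(np.float32))
    print(name,m.sum(),"rect",np.round(r[0],1),np.round(r[1],1),round(r[2],2),"min",q.min(0).round(4),"max",q.max(0).round(4),"zmed",np.median(q[:,2]).round(4))
    return q
top=rect(.054,.064,P[...,1]>-.055,"top")
bar=rect(.13,.175,P[...,1]>.05,"flapbar")
# bar line via top-height pts
b=bar[bar[:,2]>.152];print("bar hi",len(b),b.mean(0),b.min(0),b.max(0)); print(np.polyfit(b[:,0],b[:,1],1))
h=rect(.068,.09,(P[...,1]<.03)&(P[...,1]>-.02),"hinge");print(np.polyfit(h[:,0],h[:,1],1), np.median(h[:,1]))
fp=rect(.045,.062,P[...,1]<-.06,"front"); print(np.polyfit(fp[:,0],fp[:,1],1))
db=rect(.03,.044,P[...,1]<-.085,"dbar")
foot=rect(-.001,.012,P[...,0]<.40,"foot")
# near vertical side edge bottoms
for x in np.arange(.40,.53,.02):
    q=top[abs(top[:,0]-x)<.003]; print(x.round(2),q[:,1].min().round(4),q[:,1].max().round(4))
for y in np.arange(-.04,.08,.02):
    q=top[abs(top[:,1]-y)<.003]; print(y.round(2),q[:,0].min().round(4),q[:,0].max().round(4))
E
```

```text
top 2068 rect [450.   22.7] [128.5 119.8] 88.54 min [ 0.3893 -0.0418  0.0541] max [0.5103 0.0885 0.064 ] zmed 0.0607
flapbar 347 rect [451.6  80.7] [33.5 85.5] 88.58 min [0.4087 0.063  0.1301] max [0.4943 0.0983 0.1642] zmed 0.1576
bar hi 242 [0.44966135 0.09288517 0.15887674] [0.4091686  0.08309439 0.15219022] [0.4928166  0.09831573 0.16423841]
[-0.01079452  0.09773905]
hinge 282 rect [450.    7.7] [112.   44.5] 0.09 min [ 0.394  -0.0145  0.0683] max [0.506  0.03   0.0893] zmed 0.0818
[-0.01595493  0.03036328] 0.024320220911345516
front 197 rect [448.  -84.5] [ 24.9 119. ] 89.19 min [ 0.3886 -0.0972  0.045 ] max [ 0.5076 -0.0714  0.059 ] zmed 0.0534
[-0.01451203 -0.06911814]
dbar 175 rect [447.3 -94.2] [18.3 67.8] 89.09 min [ 0.4135 -0.1038  0.0316] max [ 0.4812 -0.0851  0.044 ] zmed 0.04
foot 1848 rect [375.9  -4.1] [250.3  51.1] 88.83 min [ 0.3479 -0.1296 -0.001 ] max [0.4    0.1215 0.0106] zmed 0.0014
0.4 -0.0389 0.0883
0.42 -0.0398 0.0878
0.44 -0.0405 0.0852
0.46 -0.0418 0.0868
0.48 -0.0403 0.0863
0.5 -0.0411 0.0858Traceback (most recent call last):
  File "<stdin>", line 20, in <module>
    return umr_minimum(a, axis, None, out, keepdims, initial, where)
ValueError: zero-size array to reduction operation minimum which has no identity
```

```bash
python3 - <<'E'
from h import *
from bench import inverse_kinematics,state
t=load("top0");P=cloud(t)
print("right furniture:")
for u in (425,440,460,480,500):
    print([P[v,u].round(2).tolist() for v in (60,120,180,215,260)])
s=load("scene0")
for n,p in dict(hinge=[.45,.0227,.076],fbar=[.45,.092,.155],dbar=[.447,-.096,.036],box0=[.39,.0227,.06]).items():
    print(n,proj(t,np.array(p)).round(1),proj(s,np.array(p)).round(1))
yaw=-.017
for nm,pos,tz in [("pre",(.447,-.15,.20),yaw+np.pi/2),("pre",(.447,-.15,.20),yaw-np.pi/2),("flap",(.45,.092,.144),yaw),("flap",(.45,.092,.144),yaw+np.pi)]:
    a=tz/2;print(nm,inverse_kinematics(pos,[0,np.cos(a),np.sin(a),0]))
E
```

```text
right furniture:
[[0.71, -0.3, 0.07], [0.61, -0.33, -0.06], [0.45, -0.3, 0.0], [0.38, -0.3, -0.0], [0.29, -0.59, -0.84]]
[[0.7, -0.33, 0.08], [0.57, -0.33, 0.05], [0.45, -0.33, 0.02], [0.38, -0.35, -0.06], [0.29, -0.65, -0.85]]
[[0.66, -0.33, 0.17], [0.54, -0.33, 0.15], [0.45, -0.37, 0.01], [0.44, -0.65, -0.64], [0.29, -0.72, -0.85]]
[[0.64, -0.35, 0.21], [0.52, -0.34, 0.21], [0.45, -0.42, 0.01], [0.38, -0.44, -0.06], [0.29, -0.8, -0.84]]
[[0.64, -0.38, 0.21], [0.52, -0.37, 0.21], [0.46, -0.5, -0.05], [0.38, -0.49, -0.06], [0.29, -0.88, -0.85]]
hinge [281.2 178.2] [287.  200.6]
fbar [247.9 171.2] [263.2 174.9]
dbar [335.3 181.8] [323.9 203.4]
box0 [281.7 208. ] [304.5 217.1]
pre [-3.95936080e-01 -2.60756154e-01  1.61716326e+00 -4.44089210e-16
  1.78518555e+00 -3.78936080e-01]
pre None
flap [ 1.27573244e-01 -2.94305513e-01  1.74349744e+00 -4.44089210e-16
  1.69240073e+00  1.71536957e+00]
flap [ 1.27573244e-01 -2.94305513e-01  1.74349744e+00 -4.44089210e-16
  1.69240073e+00 -1.42622308e+00]
```

```bash
cat >> h.py <<'E'
YAW=-.017
def q(tz): return [0,np.cos(tz/2),np.sin(tz/2),0]
E
python3 - <<'E'
from h import *
from bench import *
Q=q(YAW+np.pi/2)
close()
move_to([.446,-.15,.26],Q)
move_l([.446,-.145,.036],0.15)
s=state();print(s["time"],s["ee_pos"],s["ft_force"],s["finger_gap"])
d=get_image("top");cv2.imwrite("pics/t1.png",cv2.resize(d["frame"][110:250,220:400],None,fx=4,fy=4))
E
```

```text
4.9083 [ 0.44659937 -0.14525866  0.0370355 ] [0.24402739 0.24649539 0.16039437] 0.0008200666859339403
```

View pics/t1.png

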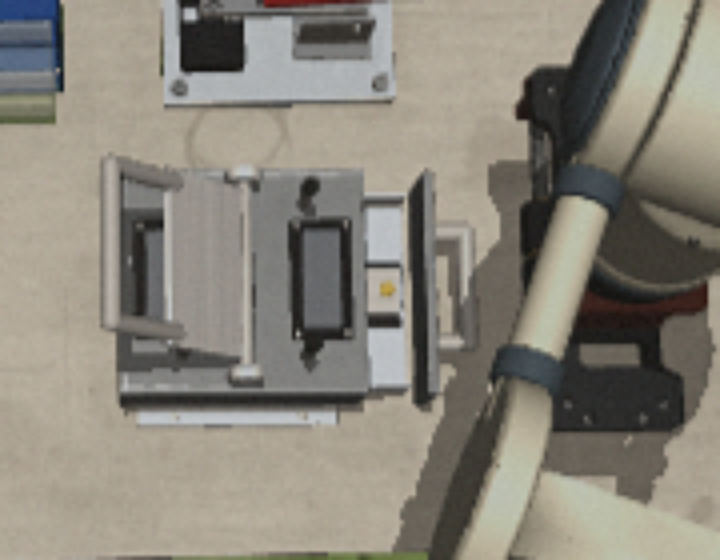

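The gripper is just outboard of the drawer bar and clear of it. The drawer is still open, with its bar at crop (465,285). I'll push it in with force checks.

```bash
python3 - <<'E'
from h import *
from bench import *
move_l([.446,-.112,.036],0.08)
y=-.112
log=[]
while y<-.066:
    y+=.004 if y<-.094 else .002
    move_l([.446,y,.036],0.05)
    s=state();log.append((round(y,3),s["ee_pos"][1].round(4),s["ft_force"][1].round(2)))
    if abs(s["ft_force"][1])>12: break
for l in log: print(*l)
print(s["time"],s["ft_force"])
E
```

```text
-0.108 -0.1079 -0.36
-0.104 -0.1038 0.8
-0.1 -0.0996 -0.3
-0.096 -0.0956 0.6
-0.092 -0.0916 0.16
-0.09 -0.0899 -0.14
-0.088 -0.0879 -1.64
-0.086 -0.0859 -1.28
-0.084 -0.0838 -1.03
-0.082 -0.0831 -5.18
-0.08 -0.0829 -12.21
8.275 [  0.22278477 -12.20885359  -2.32745644]
```

```bash
python3 - <<'E'
from h import *
from bench import *
move_l([.446,-.13,.036],0.15)
d=get_image("top");cv2.imwrite("pics/t2.png",cv2.resize(d["frame"][110:250,220:400],None,fx=4,fy=4))
P=cloud(d)
for (lo,hi,c0,c1) in [(.030,.044,-.1,-.064),(.045,.062,-.075,-.03)]:
    m=(P[...,2]>lo)&(P[...,2]<hi)&(P[...,1]<c1)&(P[...,1]>c0)&(P[...,0]>.38)&(P[...,0]<.52)
    x=P[m];print(m.sum(),x.min(0).round(4),x.max(0).round(4))
d=get_image("scene");cv2.imwrite("pics/s2.png",cv2.resize(d["frame"][155:255,230:350],None,fx=5.8,fy=5.8))
print(state()["time"])
E
```

```text
93 [ 0.4142 -0.0713  0.0353] [ 0.4821 -0.064   0.0437]
376 [ 0.3893 -0.0687  0.0452] [ 0.5088 -0.0301  0.062 ]
8.8583
```

View pics/t2.png

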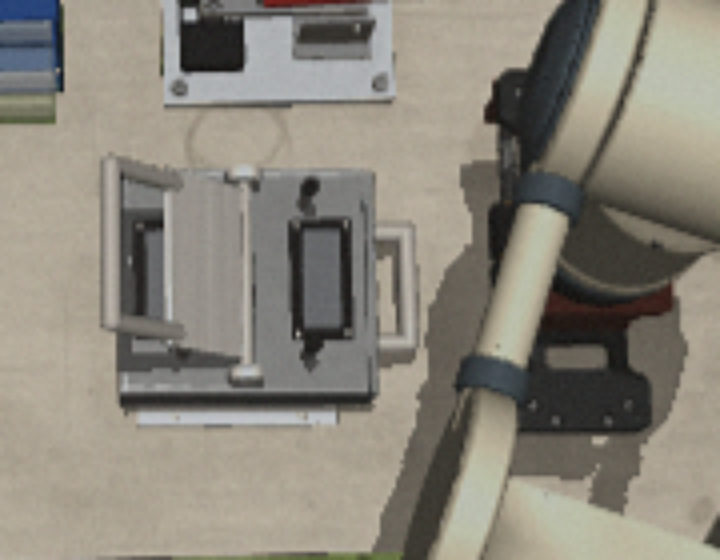

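View pics/s2.png

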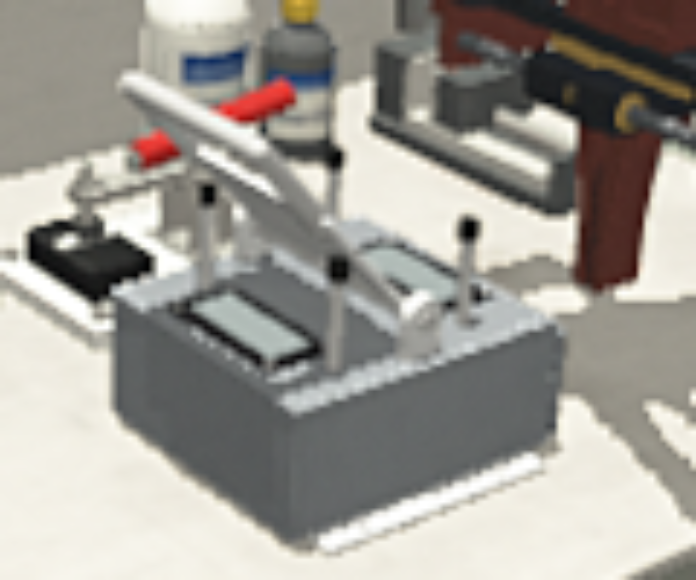

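The drawer is home. The gap to the housing has closed (crop x≈375), and the bar's outer edge is at y=−0.0713 against −0.072 predicted. Next is the flap bar.

```bash
python3 - <<'E'
from h import *
from bench import *
Q=q(YAW)
move_l([.44,-.13,.27],0.25)
print(state()["time"])
move_to([.451,.0905,.25],Q)
gripper_open()
move_l([.451,.0905,.144],0.15)
s=state();print(s["time"],s["ee_pos"],s["ft_force"])
d=get_image("scene");cv2.imwrite("pics/s3.png",cv2.resize(d["frame"][105:255,200:360],None,fx=4,fy=4))
E
```

```text
9.9417
13.9583 [0.45144673 0.09056839 0.145123  ] [-0.17694459 -0.43217808  0.27798679]
```

View pics/s3.png

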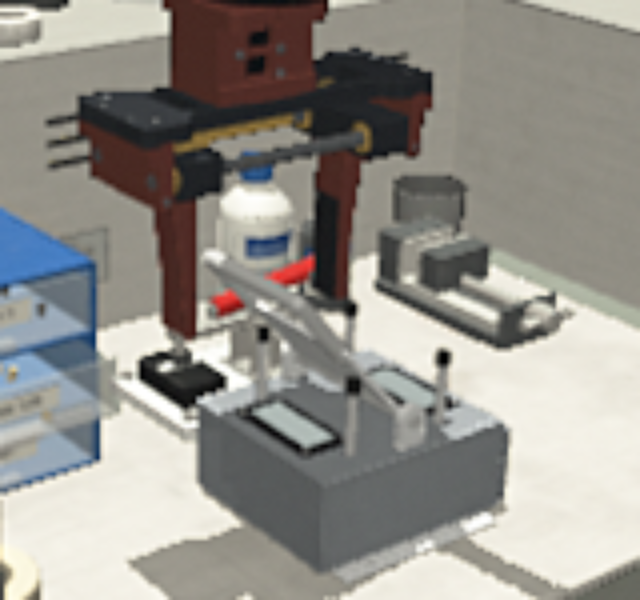

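The open fingers straddle the flap bar: bar end at crop (215,258), fingertips at about (180,330) and (335,290). Closing now.

```bash
python3 - <<'E'
from h import *
from bench import *
close()
s=state();print(s["time"],s["ee_pos"],s["ft_force"],s["moment"],s["finger_gap"])
d=get_image("scene");cv2.imwrite("pics/s4.png",cv2.resize(d["frame"][105:255,200:360],None,fx=4,fy=4))
E
```

```text
15.2 [0.45100473 0.09060897 0.14405599] [-0.14208017 -0.11959737  0.16909569] [ 0.17909182  0.03085649 -0.02504011] 0.009316442511758082
```

View pics/s4.png

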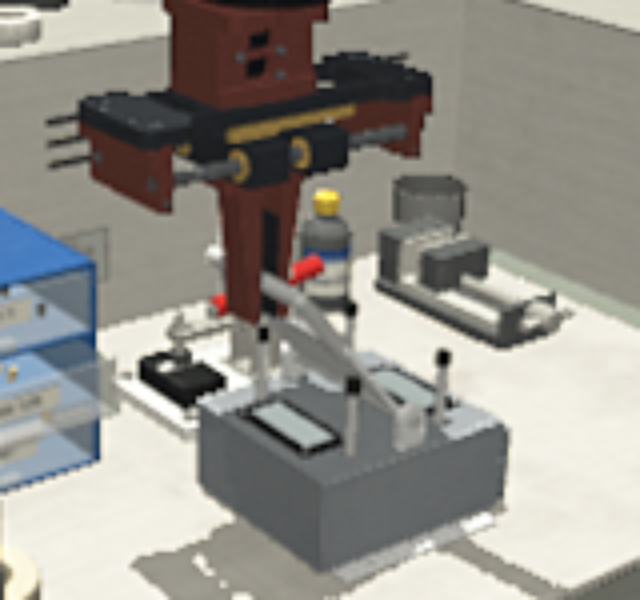

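The gap is 9.3 mm on the bar, so it is pinched. I'll swing along the arc to upright.

```bash
cat >> h.py <<'E'
def tcp(th,hy=.0227,off=.012):
    r=.105*np.sin(th); return [.45+.017*r,hy+r,.076+.105*np.cos(th)-off]
E
python3 - <<'E'
from h import *
from bench import *
for th in np.linspace(.70,0,10)[1:]:
    move_l(tcp(th),0.05)
    s=state();print(round(th,2),s["time"],s["ee_pos"].round(4),s["ft_force"].round(1),s["moment"].round(2),round(s["finger_gap"],4))
    if np.abs(s["ft_force"]).max()>20: print("STOP");break
hold(.5)
s=state();print(s["time"],s["ee_pos"].round(4),s["ft_force"].round(1))
for n in("scene","top"):
    d=get_image(n); cv2.imwrite(f"pics/{n}5.png",cv2.resize(d["frame"][100:255,200:360],None,fx=3.8,fy=3.8)); np.savez(f"{n}5.npz",**{k:np.array(v) for k,v in d.items()})
E
```

```text
0.62 15.5667 [0.4509 0.0838 0.1495] [-1.8  2.6  0.6] [ 0.49  0.23 -0.04] 0.009
0.54 15.8833 [0.4508 0.0772 0.1542] [-2.1  3.7  2.2] [ 0.75  0.47 -0.04] 0.0093
0.47 16.2 [0.4507 0.0702 0.1582] [-3.5  3.1  3.5] [ 0.8   0.65 -0.04] 0.0092
0.39 16.5167 [0.4505 0.0627 0.1614] [-3.9  3.5  4.2] [ 0.77  0.69 -0.05] 0.0088
0.31 16.8333 [0.4504 0.0549 0.1641] [-3.8  2.3  3.4] [ 0.74  0.66 -0.07] 0.0093
0.23 17.15 [0.4503 0.0469 0.1662] [-4.5  2.7  5. ] [ 0.5   0.76 -0.03] 0.0093
0.16 17.4667 [0.4502 0.0389 0.1677] [-5.   2.5  3. ] [ 0.53  0.71 -0.09] 0.009
0.08 17.7833 [0.45   0.0307 0.1686] [-4.8  0.7  3.1] [ 0.3   0.8  -0.02] 0.0089
0.0 18.1 [0.4499 0.0227 0.1687] [-3.6  1.7  1.7] [ 0.42  0.65 -0.04] 0.0092
18.6 [0.4499 0.0228 0.1687] [-4.   1.8 -0.7]
```

View pics/scene5.png

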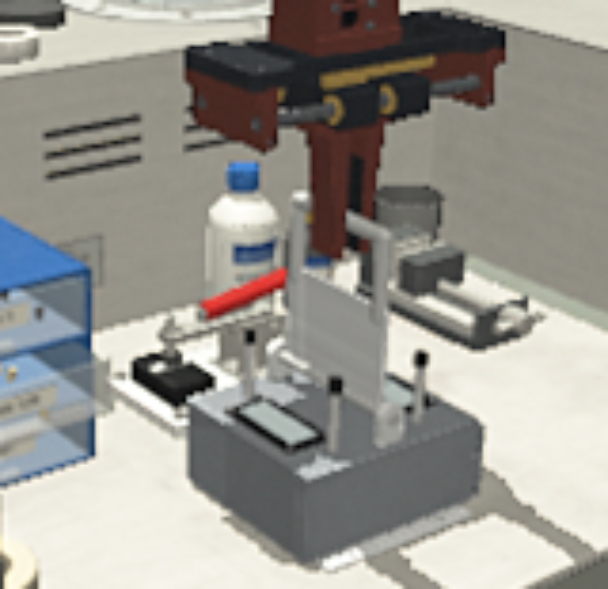

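View pics/top5.png

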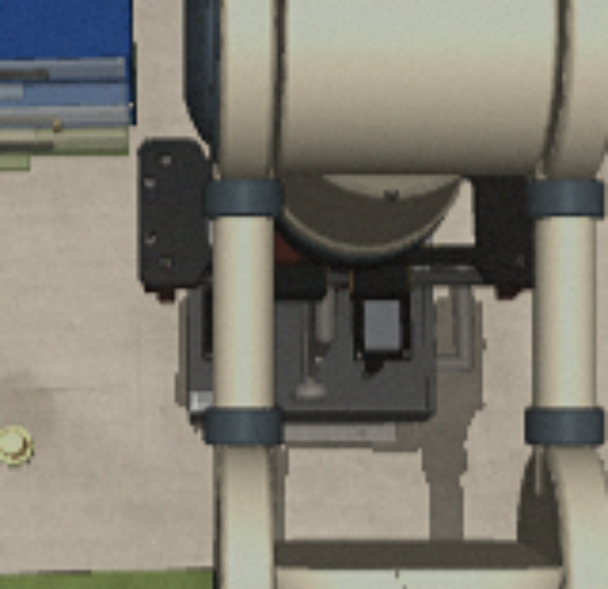

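The flap stands upright, pinched between the fingers (panel at crop (335,330)). I'll measure its angle from depth on the panel face.

```bash
python3 - <<'E'
from h import *
s=load("scene5");P=cloud(s)
# panel face: near scene cam; z .085-.138
m=(P[...,2]>.088)&(P[...,2]<.138)&(abs(P[...,1]-.0227)<.025)&(P[...,0]>.405)&(P[...,0]<.495)
q=P[m];A=np.c_[q[:,0]-.45,q[:,2]-.076,np.ones(len(q))]
w=np.ones(len(q),bool)
for _ in range(6):
    c=np.linalg.lstsq(A[w],q[w,1],rcond=None)[0];r=q[:,1]-A@c;w=abs(r)<.003
print("panel",len(q),w.sum(),c.round(4),"std",r[w].std().round(4))
# posts / housing top check of depth z
b=(P[...,2]>.165)&(P[...,2]<.19)&(abs(P[...,1]-.0227)<.02)&(P[...,0]>.40)&(P[...,0]<.435)
print("bar end",b.sum(),P[b].mean(0).round(4),P[b].min(0).round(4),P[b].max(0).round(4))
# side wires by ht
for x0 in(.412,.488):
  for z0 in(.145,.155,.165):
    b=(abs(P[...,2]-z0)<.005)&(abs(P[...,1]-.0227)<.02)&(abs(P[...,0]-x0)<.008)
    if b.any():print(x0,z0,b.sum(),np.median(P[b],0).round(4))
# same for rest: top face test of scene bias using box top corners
for n in("scene5","scene0","top0"):
    C=cloud(load(n)); b=(abs(C[...,2]-.06)<.004)&(C[...,0]>.385)&(C[...,0]<.52)&(C[...,1]>-.07)&(C[...,1]<.1)
    x=C[b];print(n,"top",np.percentile(x,1,axis=0).round(4),np.percentile(x,99,axis=0).round(4),np.median(x[:,2]).round(4))
E
```

```text
panel 548 539 [-0.0221  0.0046  0.0249] std 0.001
bar end 78 [0.4161 0.0269 0.1784] [0.4057 0.0205 0.1652] [0.435  0.0329 0.1854]
0.412 0.145 18 [0.4092 0.0268 0.1445]
0.412 0.155 20 [0.4079 0.0273 0.1554]
0.412 0.165 22 [0.4084 0.0277 0.1644]
0.488 0.145 16 [0.4833 0.0255 0.1453]
0.488 0.155 19 [0.4849 0.0258 0.1555]
0.488 0.165 16 [0.4851 0.0248 0.1652]
scene5 top [ 0.3891 -0.0383  0.0564] [0.5076 0.0894 0.0632] 0.0594
scene0 top [ 0.389  -0.0395  0.0566] [0.507  0.0889 0.0633] 0.0595
top0 top [ 0.3912 -0.0403  0.0565] [0.5086 0.0866 0.0639] 0.0607
```

The panel's lean is 0.005 rad and its face puts the hinge line at y≈0.0229, which matches the arm's 0.0228. One last check on the drawer and bystanders, then I'll hand in.

```bash
python3 - <<'E'
from h import *
from bench import *
t0=load("top0");d=get_image("top");a=t0["frame"].astype(int);b=d["frame"].astype(int)
df=np.abs(a-b).max(2)
for n,(u,v,r) in dict(tape=(175,174,18),vial=(170,218,11),coupling=(204,217,9)).items():
    print(n,(df[v-r:v+r,u-r:u+r]>40).mean().round(3))
P=cloud(d);m=(P[...,2]>.030)&(P[...,2]<.044)&(P[...,1]<-.06)&(P[...,1]>-.12)&(P[...,0]>.40)&(P[...,0]<.49)
print("drawer bar outer y",P[m][:,1].min().round(4))
s=state();print(s["time"],s["ee_pos"].round(4),np.abs(s["dq"]).max().round(4),round(s["finger_gap"],4),s["ft_force"].round(1))
assert (P[m][:,1].min()>-.075)
job_done()
E
```

```text
tape 0.0
vial 0.0
coupling 0.0
drawer bar outer y -0.0711
18.75 [0.4499 0.0228 0.1687] 0.0027 0.0092 [-3.2  2.3 -1.3]
the job is handed in; nothing more can be done
```

I pushed the drawer home, pinched the flap's handle bar and swung the flap up to upright. I handed the job in at 18.75 s with the bar still held.

- **Drawer:** it stopped firmly at about 12 N. Its bar's outer edge was at y = −0.071 m, against −0.072 m expected for fully home, and the check after the swing gave the same.
- **Flap:** the depth fit on the panel gave a lean of about 0.005 rad. Its hinge line (y ≈ 0.0229 m) agreed with the arm's position (0.0228 m).
- **Grip:** the finger gap was 9.2 mm on the 10 mm bar. The arm was still, and the readings I took showed only a few newtons at the wrist while holding.
- **Bystanders:** the tape, vial and coupling showed no change in the top view.

One reading disagreed. While pushing the drawer, the force sensor showed contact later than the geometry predicted, because the 1.5 N drag is close to the sensor noise. The stop position and the pictures both show the drawer home.

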